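Hang the green sanding paddle on the peg

ROBOT

A 6-joint arm with a two-finger parallel gripper is mounted at the origin on the work surface. World frame = base frame: x ahead of the robot, y to its left, z up, the work surface at z = 0. Lengths are in m, angles in rad, forces in N, time in s.
With the tool pointing down it reaches from about 0.35 to 0.775 m from the base axis. Payload 5.5 kg.
Tool frame: the origin (TCP) lies between the finger pads; the fingertips stand 11 mm ahead of it and the grasp point (between the pads) lies 8 mm behind it (tips_ahead is the distance from the TCP to the fingertips, in m); z points along the fingers, y is the line along which they close (so a half turn about z gives the same grasp; the last joint's range is limited). The gripper opens to 85 mm and grips with 20 to 120 N. Pads are 22 mm wide; open, the fingers measure 114 mm over their backs; the gripper's body (76 mm by 85 mm) begins 54 mm behind the grasp point. The pads swing forward as they close: fully open they stand 13 mm farther back than shut.
Start: joints at [-1.251, 0.313, 0.046, 1.304, 0, 1.431], TCP at [0.255, -0.515, 0.242] pointing down, gripper open.
Joint ranges: [-2.76, 2.76], [-0.86, 1.69], [-1.03, 1.26], [-2.2, 2.34], [-1.47, 1.5], [-3.14, 3.14]. Speed limits (rad/s): [2.57, 2.57, 3.14, 3.14, 3.14, 3.14].

INTERFACE

Orientations are given as a unit quaternion [w, x, y, z].
In Python, from workcell import * gives the robot as it stands. The module is installed in compiled form; this text tells all that it offers.
- The arm moves only by the tool jog_arm, never from a script. Its argument "moves" is a list of rows, each an object with "fingers": the closure, from 0 (fully open) to 1 (shut); "slide": the shift along the tool's x, y, z in mm, a list of three; "angular": the turn, a rotation vector about the tool's x, y, z in degrees, a list of three. A call has 1 to 10 rows; each row is the pose to reach, as a shift and turn from the pose commanded when the call began, along the tool's axes at that moment; what a row does not reach only later rows make up. A row lasts 1/12 s, in which the tool goes at most 41.7 mm and 7.16 degrees, less where a joint would pass 70% of its speed; a pose out of reach is approached as far as the arm can. A call with a gripper value outside its range is refused whole. The fingers move at their own pace and stop on an object; "squeeze" is the grip in N (left out, the last holds). Time passes only in rows, so rows that repeat a pose let the fingers close. It gives the time, the measured TCP pose, the force, the opening and the grip force at its end, in the units of the state.
- get_state(): the state, without advancing time (a new reading comes with each control period).
- read_camera(name): name is "side" or "top" or "wrist"; returns a dict with "color" (420x560x3 uint8, red, green, blue), "fovy" (degrees; the focal length in pixels is half the picture's height over the tangent of half this angle, whatever the lens; pixels are square), "cx", "cy" (the principal point, pixels), "D" ([k1, k2, p1, p2, k3] as OpenCV has them; the pictures are not rectified), "world_from_camera" (4x4, takes a point from camera to world coordinates); the wrist camera has in their place "tool_from_camera" (4x4, takes a point from camera to tool coordinates, whose origin is the TCP and whose axes are the flange's). Camera axes: x right, y down, z forward; pixel columns grow to the right and rows downward; lengths in m; the calibration is good to about 2 mm. A picture is of the moment at which its call begins: read the wrist's pose just before it. There is no depth.
- hand_in(): hands the job in; it is judged then, once.
Trained networks look in a picture, given as the dict that the camera call returned (one of the last four; its "shot" number tells which), for a name from the list of things; names that differ only in an ending like _2 or _b are one class to them, and where a whole thing is asked for, a point or a joint stands for the part that bears it (a point fixed in the world has none). Each returns a list of dicts, best first, with "p" (0 to 1); they miss things now and then, are a little off and sometimes report something else, mostly with a low value. They report only what shows in the picture. A call takes as long as a camera call. They do not tell look-alikes from the thing itself.
- look_for(target, picture): "point" ([column, row] in pixels, amid what is visible of it).
- tip_of(target, picture): "point" ([column, row] in pixels: a listed point, or the origin of a listed thing).
The state is a dict: "clock": time; "joint_pos": joint angles; "qvel": joint speeds; "tau": joint torques, N m; "tcp_pos": TCP position; "orientation": TCP orientation; "wrist_force": force on the tool from outside, world axes, zero at the start; "ft_torque": the same for the moment, N m; "finger_gap": finger opening in m; "grip_force": force on a finger pad.
Only numpy, scipy, OpenCV 4.12 (cv2) and the standard library are available. Lean on these libraries where they do the work, as an engineer would, in place of code of your own. Each camera call takes 0.05 s, during which the arm holds its last target. There are 200 camera calls.

TASK

Lift the sanding paddle with the green head out of the slotted block and hang it by its hole on the yellow peg of the stand, so that it hangs freely from the peg, head up. Leave the orange and blue paddles standing in their slots.

Things in the scene. Friction and masses are not known exactly. Their poses are not given: they have to be found in the camera images.
- green_paddle: flat plywood sanding paddle, 150 tall, 12 thick, 90 g; green head 70 wide, 80 tall, with a 40 mm through hole. Origin: hole centre, 45 below the top edge (25 solid above the hole to grip), 105 above the lower end. z up, x square to the faces (along the hole), y across. It stands loosely in a slot 35 deep of a fixed block, top at 160; three stand in one plane in any order, 85 apart, 15 mm gaps.
- peg (a point): point on the axis of a fixed yellow round peg (12 mm diameter) on a stand, about 167 above the bench. The peg points to -x, rising 8 degrees; its free end is 48 beyond this point, 7 higher. z up, y across. In +x, 50 away, is its dark post, 45 wide, topping out level with this point. The stand's 130 square base, 20 high, lies below. Block and stand trade sides and turn between runs.
- orange_paddle: bystander: the same paddle with its head orange, standing in another of the block's three slots; it stays there. Origin: centre of its 40 mm hole; axes as for the green one.
- blue_paddle: bystander: the same paddle with its head blue, standing in another of the block's three slots; it stays there. Origin: centre of its 40 mm hole; axes as for the green one.
Mind the look-alikes: they are no part of the job. Leave any purple look-alike of the part that bears peg alone.

How it is judged:
At the end, for the whole second after the job is handed in: the green paddle hangs at rest, head up within 20 degrees, the centre of its hole within 50 mm of the peg point along the peg, within 14 mm sideways and 2 to 26 mm below it; the orange and blue paddles are within 25 mm of where they stood (x of green_paddle in the frame of peg between -0.05 and 0.05 m and y of green_paddle in the frame of peg between -0.014 and 0.014 m and z of green_paddle in the frame of peg between -0.026 and -0.002 m and angle between green_paddle's own z axis and vertical below 0.35 rad and linear speed of green_paddle below 0.03 m/s); the robot touches nothing.
It fails at once if the orange paddle is taken out of its slot or shifted by more than 25 mm (distance of orange_paddle from where it was at the start of the episode above 0.025 m).
It fails at once if the blue paddle is taken out of its slot or shifted by more than 25 mm (distance of blue_paddle from where it was at the start of the episode above 0.025 m).
It also fails if it takes over 48 s, if anything falls off the work surface, if the arm or the gripper's body presses on something with over 40 N, if the wrist force passes 120 N, or if a joint passes its speed limit or range.

## Working session

There is one attempt and no reset: what is moved stays moved. The work goes in short steps, Python scripts to look and compute and a tool call to move; the robot and the scene stay as the last step left them, time stands still between calls to the robot, and variables do not carry over. Pictures are saved under pics/ and viewed, at most 13 in all, crops included, and the job is handed in when it is done.

Besides the shell and the picture viewer there is one more tool, called after "Request:" as name(argument=value, ...), one argument or row to a line, values as JSON. jog_arm: Moves the arm, as the interface text tells. Its arguments: {"type":"object","properties":{"moves":{"type":"array","items":{"type":"object","properties":{"fingers":{"type":"number"},"slide":{"type":"array","items":{"type":"number"}},"angular":{"type":"array","items":{"type":"number"}}}}},"squeeze":{"type":"number"}},"required":["moves"]}

```bash
mkdir -p pics; cat > h.py <<'E'
from workcell import *
import numpy as np, cv2
from scipy.spatial.transform import Rotation as R
def cam(n):
    s=get_state(); d=read_camera(n)
    if n=='wrist':
        T=np.eye(4); q=s['orientation']; T[:3,:3]=R.from_quat([q[1],q[2],q[3],q[0]]).as_matrix(); T[:3,3]=s['tcp_pos']
        d['W']=T@np.array(d['tool_from_camera'])
    else: d['W']=np.array(d['world_from_camera'])
    h=d['color'].shape[0]; f=h/2/np.tan(np.radians(d['fovy'])/2)
    d['K']=np.array([[f,0,d['cx']],[0,f,d['cy']],[0,0,1.]]); d['Dv']=np.array(d['D'],float)
    return d
def ray(d,p):
    u=cv2.undistortPoints(np.array([[p]],float),d['K'],d['Dv'])[0,0]
    v=d['W'][:3,:3]@np.array([u[0],u[1],1]); return d['W'][:3,3],v/np.linalg.norm(v)
def atz(d,p,z):
    o,v=ray(d,p); return o+v*(z-o[2])/v[2]
def tri(rs):
    A=sum(np.eye(3)-np.outer(v,v) for o,v in rs); b=sum((np.eye(3)-np.outer(v,v))@o for o,v in rs)
    x=np.linalg.solve(A,b); return x,[float(np.linalg.norm(np.cross(x-o,v))) for o,v in rs]
def proj(d,X):
    M=np.linalg.inv(d['W']); r,_=cv2.Rodrigues(M[:3,:3])
    return cv2.projectPoints(np.array(X,float).reshape(-1,3),r,M[:3,3],d['K'],d['Dv'])[0][:,0]
def save(d,n): cv2.imwrite('pics/'+n,cv2.cvtColor(d['color'],cv2.COLOR_RGB2BGR))
E
python3 - <<'E'
from h import *
np.set_printoptions(precision=4,suppress=True)
s=get_state(); print(s['orientation'],s['clock'])
D={n:cam(n) for n in('side','top')}
for n,d in D.items():
    save(d,n+'1.png'); print(n,d['W'][:3,3],d['W'][:3,2])
    for t in('green_paddle','orange_paddle','blue_paddle','peg'):
        for r in tip_of(t,d)[:3]: print(t,np.round(r['point'],1),round(r['p'],2),atz(d,r['point'],.167 if t=='peg' else .115))
ims=[cv2.imread(f'pics/{n}1.png') for n in D]
E
```

```text
[-0.0009  0.9737  0.2279 -0.0001] 0.0
side [0.2806 0.621  0.6811] [ 0.2876 -0.7651 -0.5761]
green_paddle [245.5 260. ] 0.97 [0.5683 0.0653 0.115 ]
orange_paddle [224.5 283.3] 0.76 [0.5783 0.1392 0.115 ]
blue_paddle [202.4 320.1] 0.82 [0.5736 0.2312 0.115 ]
peg [311.7 172.6] 0.88 [ 0.5224 -0.2362  0.167 ]
peg [310.3 133.3] 0.75 [ 0.595  -0.4565  0.167 ]
top [ 0.4761 -0.0948  1.145 ] [ 0.0984  0.0229 -0.9949]
green_paddle [214.8 212.6] 0.58 [0.5607 0.0692 0.115 ]
orange_paddle [180.8 207.6] 0.72 [0.5716 0.1495 0.115 ]
blue_paddle [144.2 200.8] 0.68 [0.5869 0.2366 0.115 ]
blue_paddle [347.9 225.7] 0.28 [ 0.5332 -0.2412  0.115 ]
peg [451.6 197. ] 0.94 [ 0.596  -0.4617  0.167 ]
peg [346.8 225.4] 0.67 [ 0.531  -0.2314  0.167 ]
```

View pics/side1.png

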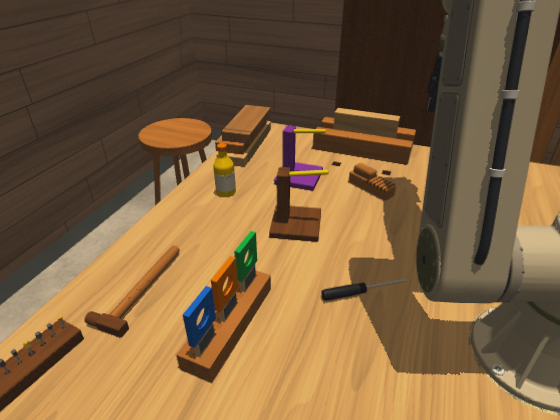

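View pics/top1.png

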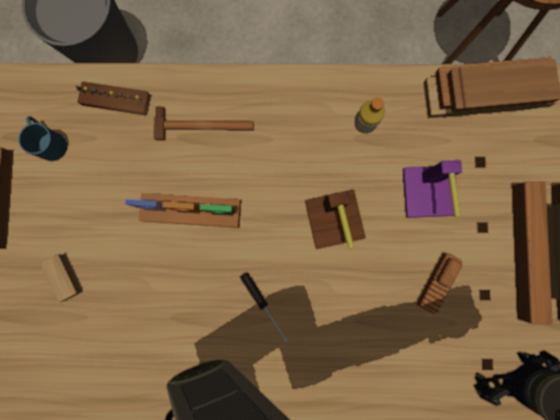

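Candidates:
- **Paddles:** side view has green (246,258), orange (225,285) and blue (202,320). I want the green one, nearest the stand.
- **Pegs:** the dark-post stand (305,173 side; 347,228 top) is mine. The purple stand (308,130 side; 453,190 top) is the look-alike to leave alone.

Next I'll segment for exact geometry and check one close crop.

```bash
python3 - <<'E'
from h import *
np.set_printoptions(precision=4,suppress=True)
D={n:cam(n) for n in('side','top')}
T=D['top'];S=D['side']
def seg(d,lo,hi,box):
    m=cv2.inRange(cv2.cvtColor(d['color'],cv2.COLOR_RGB2HSV),lo,hi); k=np.zeros_like(m); x0,y0,x1,y1=box; k[y0:y1,x0:x1]=m[y0:y1,x0:x1]; return k
def ends(m):
    p=np.argwhere(m)[:,::-1].astype(float); c=p.mean(0); u=np.linalg.svd(p-c,full_matrices=False)[2][0]; t=(p-c)@u
    return c+u*t.min(),c+u*t.max(),len(p)
g=seg(T,(45,100,40),(85,255,255),(190,190,250,230)); a,b,n=ends(g); A,B=atz(T,a,.16),atz(T,b,.16)
print('green top',a,b,n,A,B,np.linalg.norm(A-B))
c=np.hstack([T['color'][150:270,110:380],]); 
pt=seg(T,(24,120,90),(34,255,255),(325,195,365,255)); ps=seg(S,(24,120,90),(34,255,255),(270,160,340,190))
ea=ends(pt); eb=ends(ps); print(ea,eb)
for i in ea[:2]:
    for j in eb[:2]: print(i,j,tri([ray(T,i),ray(S,j)]))
cr=S['color'][110:370,170:340]; cr=cv2.resize(cr,None,fx=2.2,fy=2.2,interpolation=3)
ct=cv2.resize(T['color'][180:260,190:370],None,fx=2.2,fy=2.2,interpolation=3)
o=np.zeros((572,800,3),np.uint8); o[:cr.shape[0],:cr.shape[1]]=cr; o[:ct.shape[0],390:390+ct.shape[1]]=ct
mm=cv2.resize((g|pt)[180:260,190:370],None,fx=2.2,fy=2.2); o[200:200+mm.shape[0],390:390+mm.shape[1]]=mm[...,None]
mm=cv2.resize(ps[150:200,260:350],None,fx=2.2,fy=2.2); o[400:400+mm.shape[0],390:390+mm.shape[1]]=mm[...,None]
cv2.imwrite('pics/crop.png',o[...,::-1])
E
```

```text
green top [199.033  206.6771] [232.2987 210.0768] 248 [0.5699 0.0978 0.16  ] [0.563  0.0229 0.16  ] 0.07526727974059864
(array([340.141 , 204.7077]), array([351.2165, 247.9445]), 211) (array([327.0258, 170.5785]), array([288.9678, 172.2784]), 99)
[340.141  204.7077] [327.0258 170.5785] (array([ 0.5284, -0.2227,  0.1871]), [0.046808894347778754, 0.04680889434777871])
[340.141  204.7077] [288.9678 172.2784] (array([ 0.5764, -0.2169,  0.1673]), [0.0002781747684784621, 0.0002781747684784539])
[351.2165 247.9445] [327.0258 170.5785] (array([ 0.4829, -0.2386,  0.1795]), [0.0013111654176255782, 0.0013111654176255433])
[351.2165 247.9445] [288.9678 172.2784] (array([ 0.5266, -0.2216,  0.1774]), [0.04826078541019002, 0.048260785410189855])
```

View pics/crop.png

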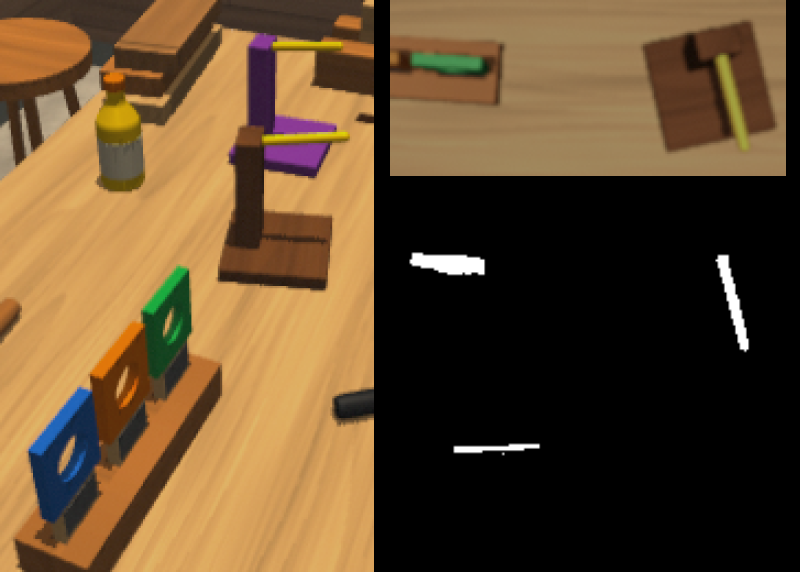

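The crop confirms it: the green paddle is at the right end of the block, and the yellow peg on the dark post is separate from the purple copy behind it. The peg runs from a tip at about (0.483,-0.239,0.18) to a root at (0.576,-0.217,0.167). The root height matches the spec, and the peg point is about (0.530,-0.229). I'll move above the green paddle.

Request:
jog_arm(
  moves=[
    {"fingers": 0,"slide": [33,-23,-20]},
    {"slide": [66,-47,-40]},
    {"slide": [100,-71,-58]},
    {"slide": [133,-94,-58]},
    {"slide": [166,-118,-58]},
    {"slide": [199,-141,-58]},
    {"slide": [232,-165,-58]},
    {"slide": [265,-188,-58]},
    {"slide": [298,-212,-58]},
    {"slide": [330,-235,-58]},
  ],
)

```text
schema error: expected keys fingers, slide, angular
```

Request:
jog_arm(
  moves=[
    {"slide": [25,-18,0],"angular": [0,0,-6.5]},
    {"slide": [50,-36,0],"angular": [0,0,-13]},
    {"slide": [75,-54,0],"angular": [0,0,-19.5]},
    {"slide": [100,-72,0],"angular": [0,0,-26]},
    {"slide": [125,-90,0],"angular": [0,0,-32.5]},
    {"slide": [150,-108,0],"angular": [0,0,-39]},
    {"slide": [175,-126,0],"angular": [0,0,-45.5]},
    {"slide": [200,-144,0],"angular": [0,0,-52]},
    {"slide": [206,-147,0],"angular": [0,0,-57.6]},
    {"slide": [206,-147,0],"angular": [0,0,-57.6]},
  ],
)

```text
schema error: expected keys fingers, slide, angular
```

```bash
python3 - <<'E'
from h import *
np.set_printoptions(precision=4,suppress=True)
s=get_state(); print(s['clock'],s['tcp_pos'],s['orientation'],s['joint_pos'],s['wrist_force'])
w=cam('wrist'); save(w,'w1.png'); print(w['W'][:3,3],w['W'][:3,2])
for t in('green_paddle','orange_paddle'):
    for r in tip_of(t,w)[:2]: print(t,r['point'],r['p'],atz(w,r['point'],.115))
E
```

```text
0.6 [ 0.2552 -0.5153  0.2423] [0.0001 0.9737 0.2279 0.    ] [-1.2506  0.3132  0.0461  1.3036  0.      1.4312] [ 0.3121 -0.6141 -0.5851]
[ 0.3187 -0.4839  0.3737] [-0.248  -0.1233 -0.9609]
```

View pics/w1.png

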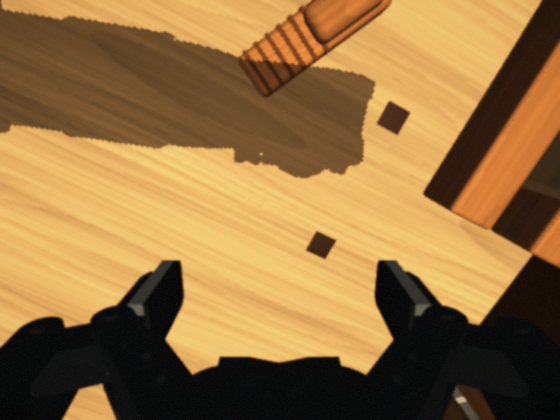

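The calls were refused because every row needs all three keys, so the arm hasn't moved. This picture shows only bare bench, with the fingers at (160,300) and (400,300).

Request:
jog_arm(
  moves=[
    {"fingers": 0,"slide": [33,-23,-20],"angular": [0,0,0]},
    {"fingers": 0,"slide": [66,-47,-40],"angular": [0,0,0]},
    {"fingers": 0,"slide": [100,-71,-58],"angular": [0,0,0]},
    {"fingers": 0,"slide": [133,-94,-58],"angular": [0,0,0]},
    {"fingers": 0,"slide": [166,-118,-58],"angular": [0,0,0]},
    {"fingers": 0,"slide": [199,-141,-58],"angular": [0,0,0]},
    {"fingers": 0,"slide": [232,-165,-58],"angular": [0,0,0]},
    {"fingers": 0,"slide": [265,-188,-58],"angular": [0,0,0]},
    {"fingers": 0,"slide": [298,-212,-58],"angular": [0,0,0]},
    {"fingers": 0,"slide": [330,-235,-58],"angular": [0,0,0]},
  ],
)

```text
clock: 1.58
tcp_pos: [0.4468, -0.157, 0.3007]
orientation: [0.0, 0.974, 0.228, 0.0]
wrist_force: [0.3, -1.6, 1.0]
finger_gap: 0.0852
grip_force: 0.0
```

Request:
jog_arm(
  moves=[
    {"fingers": 0,"slide": [25,-18,0],"angular": [0,0,-6.5]},
    {"fingers": 0,"slide": [50,-36,0],"angular": [0,0,-13]},
    {"fingers": 0,"slide": [75,-54,0],"angular": [0,0,-19.5]},
    {"fingers": 0,"slide": [100,-72,0],"angular": [0,0,-26]},
    {"fingers": 0,"slide": [125,-90,0],"angular": [0,0,-32.5]},
    {"fingers": 0,"slide": [150,-108,0],"angular": [0,0,-39]},
    {"fingers": 0,"slide": [175,-126,0],"angular": [0,0,-45.5]},
    {"fingers": 0,"slide": [200,-144,0],"angular": [0,0,-52]},
    {"fingers": 0,"slide": [206,-147,0],"angular": [0,0,-57.6]},
    {"fingers": 0,"slide": [206,-147,0],"angular": [0,0,-57.6]},
  ],
)

```text
clock: 2.42
tcp_pos: [0.5664, 0.0662, 0.2997]
orientation: [-0.0, 0.742, 0.671, -0.0]
wrist_force: [-0.2, 0.3, 0.9]
finger_gap: 0.0854
grip_force: 0.0
```

```bash
python3 - <<'E'
from h import *
np.set_printoptions(precision=4,suppress=True)
s=get_state(); print(s['clock'],s['tcp_pos'],s['orientation'],s['joint_pos'],s['wrist_force'])
w=cam('wrist'); save(w,'w2.png'); print(w['W'][:3,3],w['W'][:3,2])
for t in('green_paddle','orange_paddle'):
    for r in tip_of(t,w)[:2]: print(t,r['point'],r['p'],atz(w,r['point'],.115))
E
```

```text
2.4167 [0.5664 0.0662 0.2997] [-0.0001  0.7416  0.6709 -0.    ] [-0.0244  0.2964  0.1623  1.4369  0.0001  1.6464] [-0.2451  0.2773  0.9156]
[0.5738 0.1365 0.4311] [-0.027  -0.276  -0.9608]
green_paddle [285.0, 194.3] 0.77 [0.5723 0.0578 0.115 ]
orange_paddle [279.0, 100.5] 0.74 [0.5752 0.1474 0.115 ]
```

View pics/w2.png

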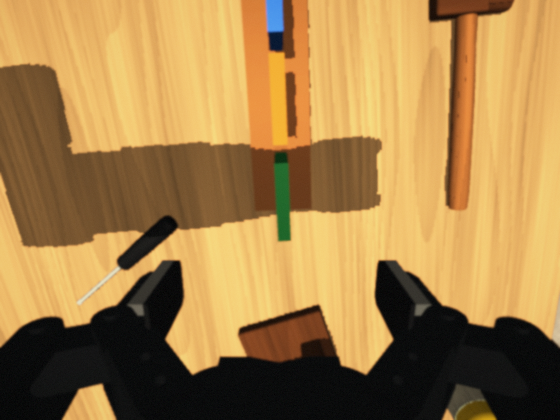

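The wrist view shows the green top edge running from (281,163) to (284,240), nearly in line with the tool.

```bash
python3 - <<'E'
from h import *
np.set_printoptions(precision=4,suppress=True)
w=cam('wrist'); hsv=cv2.cvtColor(w['color'],cv2.COLOR_RGB2HSV)
m=cv2.inRange(hsv,(45,80,75),(85,255,255)); 
m2=cv2.inRange(hsv,(45,80,20),(85,255,255))
for M in(m,m2):
    c=max(cv2.findContours(M,0,1)[0],key=cv2.contourArea); b=cv2.boxPoints(cv2.minAreaRect(c)); b=b[np.argsort(b[:,1])]
    P,Q=b[:2].mean(0),b[2:].mean(0); A,B=atz(w,P,.16),atz(w,Q,.16); d=A-B
    print(P,Q,A,B,(A+B)/2,np.linalg.norm(d),'paddle x yaw',np.degrees(np.arctan2(-d[0],d[1])))
    print(hsv[170:235:16,282,2],hsv[155:162,281])
s=get_state();q=s['orientation'];print(R.from_quat([q[1],q[2],q[3],q[0]]).as_matrix(), s['tcp_pos'])
E
```

```text
[281.3792 158.6355] [285.8137 236.2392] [0.5715 0.097  0.16  ] [0.5681 0.0279 0.16  ] [0.5698 0.0624 0.16  ] 0.06920135422102024 paddle x yaw -2.7913638306737396
[110 107 105 104 102] [[ 63 186  48]
 [ 65 193  49]
 [ 66 190  51]
 [ 65 181  55]
 [ 65 184  72]
 [ 64 169  95]
 [ 64 172 104]]
[280.8894 150.0635] [285.8137 236.2392] [0.5718 0.1041 0.16  ] [0.5681 0.0279 0.16  ] [0.57  0.066 0.16 ] 0.0762980897097547 paddle x yaw -2.791919998618803
[110 107 105 104 102] [[ 63 186  48]
 [ 65 193  49]
 [ 66 190  51]
 [ 65 181  55]
 [ 65 184  72]
 [ 64 169  95]
 [ 64 172 104]]
[[ 0.1085  0.9941 -0.0002]
 [ 0.9941 -0.1085 -0.0004]
 [-0.0004 -0.0002 -1.    ]] [0.5652 0.0634 0.3004]
```

Request:
jog_arm(
  moves=[
    {"fingers": 0.3,"slide": [0,5,20],"angular": [0,0,-3.4]},
    {"fingers": 0.3,"slide": [0,5,50],"angular": [0,0,-3.4]},
    {"fingers": 0.3,"slide": [0,5,80],"angular": [0,0,-3.4]},
    {"fingers": 0.3,"slide": [0,5,105],"angular": [0,0,-3.4]},
    {"fingers": 0.3,"slide": [0,5,125],"angular": [0,0,-3.4]},
    {"fingers": 0.3,"slide": [0,5,140],"angular": [0,0,-3.4]},
    {"fingers": 0.3,"slide": [0,5,150],"angular": [0,0,-3.4]},
    {"fingers": 0.3,"slide": [0,5,153],"angular": [0,0,-3.4]},
    {"fingers": 0.3,"slide": [0,5,153],"angular": [0,0,-3.4]},
  ],
  squeeze=40,
)

```text
clock: 3.37
tcp_pos: [0.5702, 0.0629, 0.1471]
orientation: [-0.0, 0.724, 0.69, -0.0]
wrist_force: [0.4, -0.3, 0.8]
finger_gap: 0.06
grip_force: 0.0
```

```bash
python3 - <<'E'
from h import *
s=get_state(); print(s['clock'],s['tcp_pos'],s['orientation'],s['wrist_force'],s['finger_gap'])
w=cam('wrist'); a=cam('side'); a=cv2.resize(a['color'][200:380,150:330],(420,420)); 
cv2.imwrite('pics/g1.png',np.hstack([cv2.resize(w['color'][100:400,120:440],(380,356)),a[:356]])[...,::-1])
E
```

```text
3.3667 [0.57015738 0.06292649 0.14706937] [-2.31006345e-04  7.23913099e-01  6.89891044e-01 -3.46355077e-04] [ 0.3690534  -0.27905231  0.79240195] 0.05995889766667551
```

View pics/g1.png

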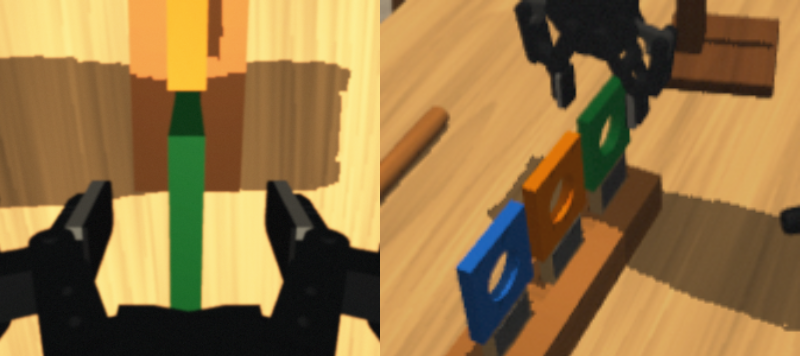

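The pads straddle the green head evenly, at (90,240) and (290,240) with the paddle at 187. Closing now.

Request:
jog_arm(
  moves=[
    {"fingers": 0.6,"slide": [0,0,0],"angular": [0,0,0]},
    {"fingers": 0.8,"slide": [0,0,0],"angular": [0,0,0]},
    {"fingers": 1,"slide": [0,0,0],"angular": [0,0,0]},
    {"fingers": 1,"slide": [0,0,0],"angular": [0,0,0]},
    {"fingers": 1,"slide": [0,0,0],"angular": [0,0,0]},
    {"fingers": 1,"slide": [0,0,0],"angular": [0,0,0]},
    {"fingers": 1,"slide": [0,0,0],"angular": [0,0,0]},
    {"fingers": 1,"slide": [0,0,0],"angular": [0,0,0]},
  ],
)

```text
clock: 4.13
tcp_pos: [0.571, 0.0637, 0.1479]
orientation: [0.0, 0.723, 0.691, 0.0]
wrist_force: [-0.8, 0.7, 5.1]
finger_gap: 0.0113
grip_force: 41.1
```

Request:
jog_arm(
  moves=[
    {"fingers": 1,"slide": [0,0,-5],"angular": [0,0,0]},
    {"fingers": 1,"slide": [0,0,-12],"angular": [0,0,0]},
    {"fingers": 1,"slide": [0,0,-20],"angular": [0,0,0]},
    {"fingers": 1,"slide": [0,0,-28],"angular": [0,0,0]},
    {"fingers": 1,"slide": [0,0,-36],"angular": [0,0,0]},
    {"fingers": 1,"slide": [0,0,-45],"angular": [0,0,0]},
    {"fingers": 1,"slide": [0,0,-55],"angular": [0,0,0]},
    {"fingers": 1,"slide": [0,0,-65],"angular": [0,0,0]},
    {"fingers": 1,"slide": [0,0,-65],"angular": [0,0,0]},
  ],
)

```text
clock: 4.88
tcp_pos: [0.5719, 0.0636, 0.2151]
orientation: [0.001, 0.723, 0.691, 0.001]
wrist_force: [0.1, 0.1, 0.0]
finger_gap: 0.0106
grip_force: 40.3
```

```bash
python3 - <<'E'
from h import *
np.set_printoptions(precision=4,suppress=True)
s=get_state(); print(s['clock'],s['tcp_pos'],s['orientation'],s['wrist_force'],s['grip_force'])
w=cam('wrist');a=cam('side'); 
for t in('green_paddle','orange_paddle','blue_paddle'):
    for r in tip_of(t,a)[:1]: print(t,r['point'],r['p'],atz(a,r['point'],.115))
b=cv2.resize(a['color'][160:340,150:330],(420,420)); 
cv2.imwrite('pics/g2.png',np.hstack([cv2.resize(w['color'][100:400,120:440],(380,420)),b])[...,::-1])
q=s['orientation'];M=R.from_quat([q[1],q[2],q[3],q[0]]).as_matrix()
yaw=np.radians(13.1);dr=np.array([np.cos(yaw),np.sin(yaw)]);pt=np.array([.530,-.229,.167])
tgt=np.r_[pt[:2]-dr*.085,s['tcp_pos'][2]]; d=M.T@(tgt-s['tcp_pos']); print('target',tgt,'tool mm',d*1e3,'turn tool z',-(13.1-np.degrees(np.arctan2(M[1,1],M[0,1]))))
E
```

```text
4.8833 [0.5719 0.0636 0.2151] [0.0015 0.7233 0.6905 0.0014] [0.077  0.1457 0.0252] 40.25176661205478
green_paddle [245.8, 232.0] 0.87 [ 0.6064 -0.0186  0.115 ]
orange_paddle [224.2, 281.1] 0.94 [0.5815 0.1342 0.115 ]
blue_paddle [200.5, 321.0] 0.6 [0.5757 0.234  0.115 ]
target [ 0.4472 -0.2483  0.2151] tool mm [-317.3241 -110.072    -0.4399] turn tool z -15.755699209789938
```

View pics/g2.png

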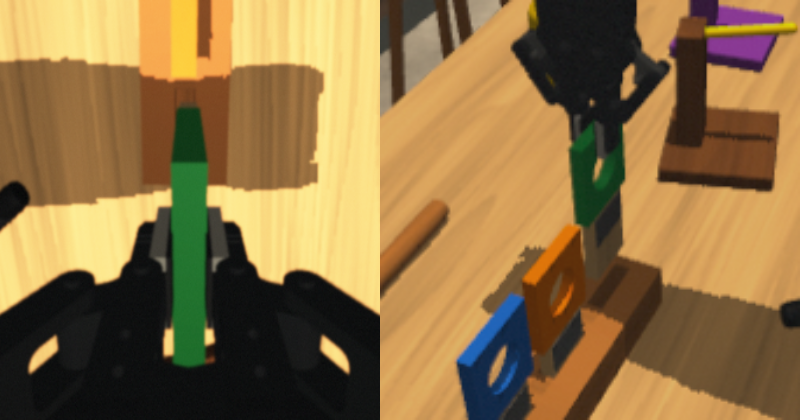

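The paddle is lifted clear of its slot, with orange and blue still standing. Next I'll back off toward the robot, go across to just before the peg tip and turn to the peg's heading.

Request:
jog_arm(
  moves=[
    {"fingers": 1,"slide": [0,-25,0],"angular": [0,0,0]},
    {"fingers": 1,"slide": [-5,-55,0],"angular": [0,0,0]},
    {"fingers": 1,"slide": [-20,-85,0],"angular": [0,0,0]},
    {"fingers": 1,"slide": [-45,-105,0],"angular": [0,0,0]},
    {"fingers": 1,"slide": [-80,-112,0],"angular": [0,0,-2]},
    {"fingers": 1,"slide": [-115,-112,0],"angular": [0,0,-4]},
    {"fingers": 1,"slide": [-150,-112,0],"angular": [0,0,-6]},
    {"fingers": 1,"slide": [-185,-112,0],"angular": [0,0,-8]},
    {"fingers": 1,"slide": [-215,-112,0],"angular": [0,0,-10]},
    {"fingers": 1,"slide": [-230,-112,0],"angular": [0,0,-10]},
  ],
)

```text
clock: 5.97
tcp_pos: [0.4476, -0.164, 0.2119]
orientation: [0.0, 0.661, 0.75, -0.0]
wrist_force: [0.3, 0.6, -1.6]
finger_gap: 0.0113
grip_force: 40.3
```

```bash
cat >> h.py <<'E'
def go(along,z,yawd,pt):
    s=get_state();q=s['orientation'];M=R.from_quat([q[1],q[2],q[3],q[0]]).as_matrix();y=np.radians(yawd)
    t=np.r_[np.array(pt)+along*np.array([np.cos(y),np.sin(y)]),z]
    print('clock',s['clock'],'tcp',s['tcp_pos'],'F',s['wrist_force'],'tool mm',M.T@(t-s['tcp_pos'])*1e3,'turn z',-(yawd-np.degrees(np.arctan2(M[1,1],M[0,1]))))
E
python3 -c "
from h import *
np.set_printoptions(precision=4,suppress=True)
go(-.085,.215,13.1,[.530,-.229])"
```

```text
clock 5.9667 tcp [ 0.4476 -0.164   0.2119] F [ 0.2829  0.5507 -1.566 ] tool mm [-83.4964 -11.0608  -3.0619] turn z -5.836129063005061
```

Request:
jog_arm(
  moves=[
    {"fingers": 1,"slide": [-20,-11,0],"angular": [0,0,-2]},
    {"fingers": 1,"slide": [-45,-11,-3],"angular": [0,0,-4]},
    {"fingers": 1,"slide": [-70,-11,-3],"angular": [0,0,-5.8]},
    {"fingers": 1,"slide": [-83,-11,-3],"angular": [0,0,-5.8]},
    {"fingers": 1,"slide": [-83,-11,-3],"angular": [0,0,-5.8]},
    {"fingers": 1,"slide": [-83,-11,-3],"angular": [0,0,-5.8]},
  ],
)

```text
clock: 6.47
tcp_pos: [0.4473, -0.2445, 0.2146]
orientation: [-0.001, 0.622, 0.783, 0.0]
wrist_force: [0.2, 0.5, -1.1]
finger_gap: 0.0115
grip_force: 40.2
```

```bash
python3 - <<'E'
from h import *
np.set_printoptions(precision=4,suppress=True)
go(-.085,.215,13.1,[.530,-.229])
s=get_state(); w=cam('wrist');a=cam('side');t=cam('top')
for n,d in(('side',a),('top',t),('wrist',w)):
    for k in('green_paddle','peg'):
        for r in tip_of(k,d)[:2]: print(n,k,r['point'],round(r['p'],2))
p=s['tcp_pos']; H=[p[0],p[1],p[2]-.033]
print('pred hole',proj(a,H),proj(t,H),'peg pred',proj(a,[.53,-.229,.167]),proj(t,[.53,-.229,.167]))
# wrist peg ends
m=cv2.inRange(cv2.cvtColor(t['color'],cv2.COLOR_RGB2HSV),(24,120,90),(34,255,255));m[:,:325]=0;m[:,365:]=0;m[:195]=0;m[255:]=0
print('top peg px',cv2.countNonZero(m))
o=np.zeros((560,800,3),np.uint8)
o[:420,:420]=cv2.resize(a['color'][120:240,240:360],(420,420),interpolation=2)
o[:380,420:]=cv2.resize(t['color'][180:300,290:410],(380,380),interpolation=2)
cv2.imwrite('pics/p1.png',o[...,::-1]); save(w,'w3.png')
E
```

```text
clock 6.4667 tcp [ 0.4473 -0.2445  0.2146] F [ 0.1902  0.5484 -1.0861] tool mm [-3.6256 -0.9625 -0.4356] turn z -0.06258425199095363
side green_paddle [342.2, 170.9] 0.62
side peg [308.9, 132.7] 0.86
side peg [308.8, 174.9] 0.77
top green_paddle [353.7, 268.3] 0.59
top peg [346.0, 229.6] 0.73
top peg [454.7, 195.0] 0.71
wrist green_paddle [279.5, 252.6] 0.65
wrist green_paddle [413.9, 239.9] 0.65
wrist peg [412.4, 243.1] 0.82
pred hole [[342.3341 171.2882]] [[354.0568 263.9924]] peg pred [[307.9424 173.4167]] [[345.7207 225.8391]]
top peg px 79
```

View pics/p1.png

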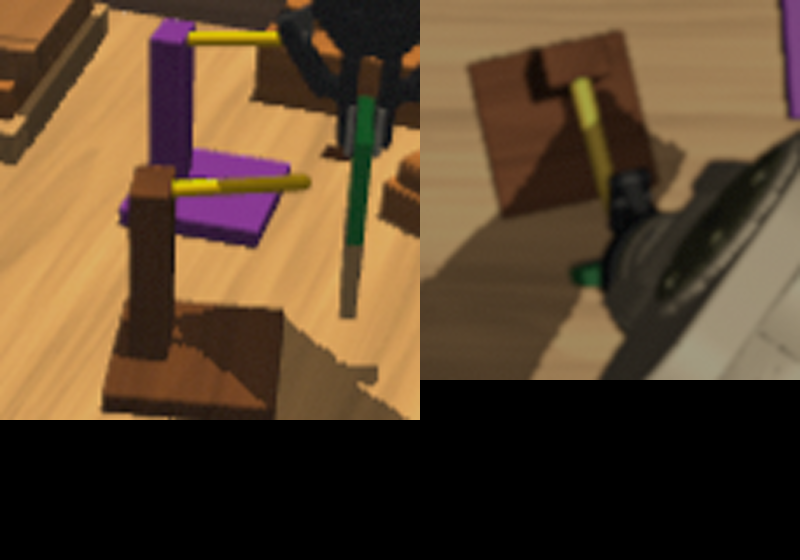

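The side view shows the paddle edge-on at (343,175), just short of the peg tip at (327,172). The predicted hole position matches the network's. I'll use the wrist camera to refine the peg axis sideways.

```bash
python3 - <<'E'
from h import *
np.set_printoptions(precision=4,suppress=True)
w=cam('wrist'); print(tip_of('peg',w)[0]['point'],atz(w,tip_of('peg',w)[0]['point'],.167))
m=cv2.inRange(cv2.cvtColor(w['color'],cv2.COLOR_RGB2HSV),(22,140,60),(34,255,255)); n,l,st,c=cv2.connectedComponentsWithStats(m)
for i in np.argsort(-st[1:,4])[:3]+1:
    p=np.argwhere(l==i)[:,::-1].astype(float); k=p.mean(0); u=np.linalg.svd(p-k,full_matrices=False)[2][0];t=(p-k)@u
    e=[k+u*t.min(),k+u*t.max()]; e.sort(key=lambda q:q[0]); print(st[i],e,atz(w,e[0],.174),atz(w,e[1],.162),np.degrees(np.arctan2(*(atz(w,e[1],.162)-atz(w,e[0],.174))[1::-1])))
E
```

```text
[409.3, 240.1] [ 0.5245 -0.2284  0.167 ]
[ 337  229  162   27 2858] [array([337.031 , 246.6011]), array([498.0154, 238.2994])] [ 0.4816 -0.2396  0.174 ] [ 0.5804 -0.2163  0.162 ] 13.257863729246308
[536 275  24  37 326] [array([536.5975, 306.9611]), array([557.3972, 273.9889])] [ 0.6138 -0.2505  0.174 ] [ 0.6288 -0.2303  0.162 ] 53.195184743612
[265 210   1   4   4] [array([265., 210.]), array([265., 213.])] [ 0.4367 -0.2276  0.174 ] [ 0.4374 -0.2331  0.162 ] -82.43907791633508
```

View pics/w3.png

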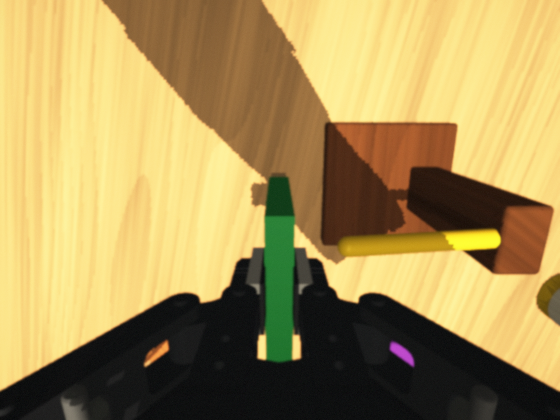

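The axis is confirmed: yaw 13.2°, height as specified. Threading: 2 mm sideways, 5 mm down, then 74 mm along the peg.

Request:
jog_arm(
  moves=[
    {"fingers": 1,"slide": [-2,0,5],"angular": [0,0,0]},
    {"fingers": 1,"slide": [-2,0,5],"angular": [0,0,0]},
    {"fingers": 1,"slide": [-2,10,5],"angular": [0,0,0]},
    {"fingers": 1,"slide": [-2,20,5],"angular": [0,0,0]},
    {"fingers": 1,"slide": [-2,30,5],"angular": [0,0,0]},
    {"fingers": 1,"slide": [-2,40,5],"angular": [0,0,0]},
    {"fingers": 1,"slide": [-2,50,5],"angular": [0,0,0]},
    {"fingers": 1,"slide": [-2,50,5],"angular": [0,0,0]},
  ],
)

```text
clock: 7.73
tcp_pos: [0.4991, -0.2348, 0.2101]
orientation: [0.0, 0.621, 0.784, 0.0]
wrist_force: [-0.6, -0.2, -0.4]
finger_gap: 0.0112
grip_force: 40.2
```

```bash
python3 - <<'E'
from h import *
np.set_printoptions(precision=4,suppress=True)
go(-.012,.2095,13.2,[.530,-.2282])
w=cam('wrist');a=cam('side')
o=np.zeros((420,800,3),np.uint8)
o[:,:420]=cv2.resize(a['color'][120:240,240:360],(420,420),interpolation=2)
o[:300,420:]=cv2.resize(w['color'][130:370,150:454],(380,300),interpolation=2)
cv2.imwrite('pics/p2.png',o[...,::-1])
E
```

```text
clock 7.7333 tcp [ 0.4991 -0.2348  0.2101] F [-0.5769 -0.1765 -0.3721] tool mm [-0.6453 19.544   0.6057] turn z 0.04494863560205964
```

View pics/p2.png

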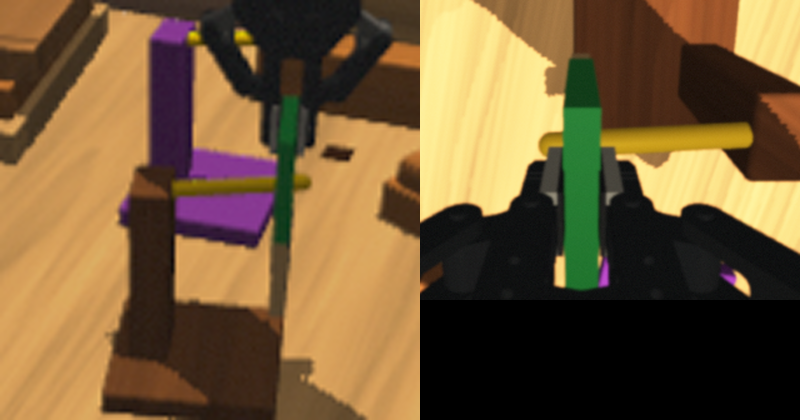

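The peg passes through the hole with no contact force. Moving on 20 mm, then lowering to just above contact.

Request:
jog_arm(
  moves=[
    {"fingers": 1,"slide": [-0.5,10,0],"angular": [0,0,0]},
    {"fingers": 1,"slide": [-0.5,20,0],"angular": [0,0,0]},
    {"fingers": 1,"slide": [-0.5,20,4],"angular": [0,0,0]},
    {"fingers": 1,"slide": [-0.5,20,8],"angular": [0,0,0]},
    {"fingers": 1,"slide": [-0.5,20,12],"angular": [0,0,0]},
    {"fingers": 1,"slide": [-0.5,20,15],"angular": [0,0,0]},
    {"fingers": 1,"slide": [-0.5,20,17],"angular": [0,0,0]},
    {"fingers": 1,"slide": [-0.5,20,18],"angular": [0,0,0]},
    {"fingers": 1,"slide": [-0.5,20,18],"angular": [0,0,0]},
    {"fingers": 1,"slide": [-0.5,20,18],"angular": [0,0,0]},
  ],
)

```text
clock: 8.67
tcp_pos: [0.5164, -0.2312, 0.1924]
orientation: [0.0, 0.622, 0.783, -0.0]
wrist_force: [0.2, -0.6, -1.7]
finger_gap: 0.0109
grip_force: 40.3
```

Request:
jog_arm(
  moves=[
    {"fingers": 0.82,"slide": [0,0,0],"angular": [0,0,0]},
    {"fingers": 0.8,"slide": [0,0,0],"angular": [0,0,0]},
    {"fingers": 0.75,"slide": [0,0,0],"angular": [0,0,0]},
    {"fingers": 0.7,"slide": [0,0,0],"angular": [0,0,0]},
    {"fingers": 0.65,"slide": [0,0,0],"angular": [0,0,0]},
    {"fingers": 0.65,"slide": [0,0,0],"angular": [0,0,0]},
    {"fingers": 0.65,"slide": [0,0,0],"angular": [0,0,0]},
  ],
)

```text
clock: 9.25
tcp_pos: [0.5165, -0.2312, 0.1924]
orientation: [0.0, 0.622, 0.783, -0.0]
wrist_force: [-0.3, 0.7, -0.1]
finger_gap: 0.03
grip_force: 0.0
```

```bash
python3 - <<'E'
from h import *
s=get_state(); print(s['clock'],s['tcp_pos'],s['wrist_force'],s['finger_gap'],s['grip_force'])
w=cam('wrist');a=cam('side')
o=np.zeros((420,800,3),np.uint8)
o[:,:420]=cv2.resize(a['color'][120:240,240:360],(420,420),interpolation=2)
o[:300,420:]=cv2.resize(w['color'][130:370,150:454],(380,300),interpolation=2)
cv2.imwrite('pics/p3.png',o[...,::-1])
E
```

```text
9.25 [ 0.51652455 -0.23115984  0.19235052] [-0.28780852  0.68879332 -0.06093646] 0.029985102238385093 0.0
```

View pics/p3.png

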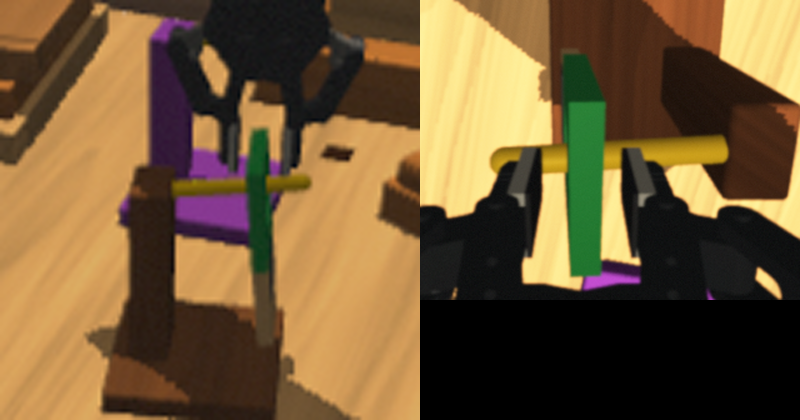

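The paddle hangs on the peg between the open pads without touching them. I'll withdraw straight up.

Request:
jog_arm(
  moves=[
    {"fingers": 0.65,"slide": [0,0,-8],"angular": [0,0,0]},
    {"fingers": 0.65,"slide": [0,0,-20],"angular": [0,0,0]},
    {"fingers": 0.65,"slide": [0,0,-35],"angular": [0,0,0]},
    {"fingers": 0.65,"slide": [0,0,-55],"angular": [0,0,0]},
    {"fingers": 0.65,"slide": [0,0,-80],"angular": [0,0,0]},
    {"fingers": 0.65,"slide": [0,0,-100],"angular": [0,0,0]},
    {"fingers": 0.65,"slide": [0,0,-100],"angular": [0,0,0]},
    {"fingers": 0.65,"slide": [0,0,-100],"angular": [0,0,0]},
    {"fingers": 0.65,"slide": [0,0,-100],"angular": [0,0,0]},
    {"fingers": 0.65,"slide": [0,0,-100],"angular": [0,0,0]},
  ],
)

```text
clock: 10.18
tcp_pos: [0.516, -0.2309, 0.2912]
orientation: [-0.001, 0.622, 0.783, -0.0]
wrist_force: [1.2, 0.1, -0.2]
finger_gap: 0.0301
grip_force: 0.0
```

```bash
python3 - <<'E'
from h import *
np.set_printoptions(precision=4,suppress=True)
def C(d):
    m=cv2.inRange(cv2.cvtColor(d['color'],cv2.COLOR_RGB2HSV),(45,80,20),(85,255,255)); c=max(cv2.findContours(m,0,1)[0],key=cv2.contourArea); return cv2.minAreaRect(c)
for i in range(12):
    a=cam('side')
    if i%2==0: print(C(a))
for k in('green_paddle','orange_paddle','blue_paddle'): print(k,[(r['point'],round(r['p'],2)) for r in tip_of(k,a)[:1]])
print(proj(a,[.517,-.2312,.1545]),get_state()['tcp_pos'])
E
```

```text
((313.5, 177.0), (5.0, 40.0), 0.0)
((314.0, 177.0), (6.0, 40.0), 0.0)
((314.0, 177.0), (6.0, 40.0), 0.0)
((314.0, 177.0), (6.0, 40.0), 0.0)
((314.0, 177.0), (6.0, 40.0), 0.0)
((314.0, 177.0), (6.0, 40.0), 0.0)
green_paddle [([313.4, 179.9], 0.87)]
orange_paddle [([225.3, 282.4], 0.85)]
blue_paddle [([199.6, 320.2], 0.83)]
[[312.9553 178.2471]] [ 0.5165 -0.2312  0.2923]
```

At rest in the side view, with the hole where predicted and the other paddles unmoved. I'll wait a little for any unseen sideways swing to die out.

Request:
jog_arm(
  moves=[
    {"fingers": 0.65,"slide": [0,0,-20],"angular": [0,0,0]},
    {"fingers": 0.65,"slide": [0,0,-20],"angular": [0,0,0]},
    {"fingers": 0.65,"slide": [0,0,-20],"angular": [0,0,0]},
    {"fingers": 0.65,"slide": [0,0,-20],"angular": [0,0,0]},
    {"fingers": 0.65,"slide": [0,0,-20],"angular": [0,0,0]},
    {"fingers": 0.65,"slide": [0,0,-20],"angular": [0,0,0]},
    {"fingers": 0.65,"slide": [0,0,-20],"angular": [0,0,0]},
    {"fingers": 0.65,"slide": [0,0,-20],"angular": [0,0,0]},
    {"fingers": 0.65,"slide": [0,0,-20],"angular": [0,0,0]},
    {"fingers": 0.65,"slide": [0,0,-20],"angular": [0,0,0]},
  ],
)

```text
clock: 11.77
tcp_pos: [0.5165, -0.2311, 0.3122]
orientation: [-0.0, 0.622, 0.783, -0.0]
wrist_force: [-0.6, 0.9, 0.1]
finger_gap: 0.03
grip_force: 0.0
```

```bash
python3 - <<'E'
from h import *
np.set_printoptions(precision=4,suppress=True)
prev=None;ok=0
for i in range(60):
    w=cam('wrist'); m=cv2.inRange(cv2.cvtColor(w['color'],cv2.COLOR_RGB2HSV),(45,80,20),(85,255,255)); c=np.argwhere(m).mean(0)
    ok=ok+1 if prev is not None and np.abs(c-prev).max()<.15 else 0; prev=c
    if i%10==0: print(c)
    if ok>=12: break
print(i,c,[(r['point'],r['p'],atz(w,r['point'],.154)) for r in tip_of('green_paddle',w)[:1]],get_state()['clock'])
if ok>=12: print(hand_in())
E
```

```text
[196.7866 278.997 ]
[196.8132 278.9733]
12 [196.7943 278.9787] [([277.4, 196.9], 0.58, array([ 0.5168, -0.2352,  0.154 ]))] 12.4667
the job is handed in; nothing more can be done
None
```

The green paddle is hanging by its hole on the yellow peg of the dark stand, head up and at rest in the last pictures. The orange and blue paddles still stand in their slots. I handed the job in at about 12.5 s of the 48 s allowed; no verdict came back.

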